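# Load the screw tray and latch it home

## Robot

A 6-joint arm with a two-finger parallel gripper is mounted at the origin on a cart in front of the work surface, level with it; the furniture and walls round the work are solid. World frame = base frame: x ahead of the robot, y to its left, z up, the work surface at z = 0. Lengths are in m, angles in rad, forces in N, time in s.
With the tool pointing down it reaches from about 0.25 to 0.725 m from the base axis. Payload 9.7 kg.
Tool frame: the origin (TCP) lies midway between the tips of the shut fingers; the grasp point (between the pads) lies 19 mm behind it; z points along the fingers, y is the line along which they close (so a half turn about z gives the same grasp; the last joint's range is limited). The gripper opens to 85 mm and grips with 20 to 120 N. Pads are 22 mm wide; open, the fingers measure 114 mm over their backs; the gripper's body (76 mm by 85 mm) begins 54 mm behind the grasp point. The pads swing forward as they close: fully open they stand 13 mm farther back than shut.
Start: joints at [-1.21, 0.087, 0.176, 1.66, 0, 1.571], TCP at [0.194, -0.515, 0.231] pointing down, gripper open.
Joint ranges: [-3.13, 3.13], [-0.85, 1.81], [-1.15, 1.24], [-2.2, 2.28], [-1.44, 1.52], [-3.14, 3.14]. Speed limits (rad/s): [2.22, 2.22, 2.57, 3.14, 3.14, 3.14].

## Interface

Orientations are given as a unit quaternion [w, x, y, z].
In Python, from plant import get_obs, get_image, close_job gives the robot as it stands.
- The arm moves only by the tool apply_moves, never from a script. Its argument "plan" is a list of rows, each a list of 7 numbers: the shift along the tool's x, y, z in cm, then the turn, a rotation vector about the tool's x, y, z in rad, then the gripper command: -1 is fully open, 1 is shut, values between are in proportion. In form: [[tx, ty, tz, wx, wy, wz, hand], ...]. A call has 1 to 20 rows; each row shifts and turns the commanded pose from where the row before left it, along the tool's axes as they then stand; what a row does not reach is not made up. A row lasts 1/8 s, in which the tool goes at most 62.5 mm and 10.7 degrees, less where a joint would pass 70% of its speed; a pose out of reach is approached as far as the arm can. A call with a gripper value outside its range is refused whole. The fingers move at their own pace and stop on an object; the grip force is fixed at half the most. Time passes only in rows, so rows that do not move let the fingers close. It gives the time, the measured TCP pose, the force, the opening and the grip force at its end, in the units of the state.
- get_obs(): the state, without advancing time (a new reading comes with each control period).
- get_image(name): name is "side" or "top"; returns a dict with "color" (400x640x3 uint8, red, green, blue), "K" (3x3 intrinsics, pixels), "k1" (the pictures are not rectified: a ray, as slopes to the right and down, at radius r is drawn at 1 + k1 r^2 times it, then the intrinsics apply), "T" (4x4, takes a point from camera to world coordinates). Camera axes: x right, y down, z forward; pixel columns grow to the right and rows downward; lengths in m; the calibration is good to about 2 mm. A picture is of the moment at which its call begins. There is no depth.
- close_job(): hands the job in; it is judged then, once.
The state is a dict: "time_s": time; "joints": joint angles; "qvel": joint speeds; "joint_efforts": joint torques, N m; "eef_pos": TCP position; "orientation": TCP orientation; "ft_force": force on the tool from outside, world axes, zero at the start; "wrist_torque": the same for the moment, N m; "gripper_width": opening from 0.0 (shut) to 1.0 (fully open); "gripper_force": force on a finger pad.
Only numpy, scipy, OpenCV 4.12 (cv2) and the standard library are available. Lean on these libraries where they do the work, as an engineer would, in place of code of your own. Each camera call takes 0.05 s, during which the arm holds its last target. There are 200 camera calls.

## Task

Put the yellow and blue box of screws into the blue tray while the tray is out, then press the tray's front gently into its dock until the push-push catch takes it, and let go. Check that the tray stays in by itself (press again if it comes back out), never press the tray harder than about 15 N, and leave the jar and the tape measure where they are.

Things in the scene. Friction and masses are not known exactly. Their poses are not given: they have to be found in the camera images.
- dock: Fixed grey tray dock, 200 x 142 mm, 49 mm high at its rear wall; 35 mm high rails along its x (outer faces at y = +-70 mm). Origin on the bench, under the tray's centre when the tray is fully out; reaches from x = -61 to +139 mm. Its x axis is the pressing direction (away from the robot; within 0.3 rad of world x), z up. A push-push catch hides in its base, set differently each time.
- tray (a joint): How far the blue tray is pressed in (m): 0 fully out, held by a spring; end 0.068. Pressed past a hidden click point (anywhere from 0.029 to 0.057, no pose gives it) and released, it comes back about 6 mm and stays latched (at 0.023 to 0.051). Pressed past the click again and released, or not pressed past it, it springs out to 0.
- tray_press (a point): Centre of the outer face of the black press pad (50 x 24 mm high) on the tray's front panel, 42 mm above the bench, 60 mm before the tray's centre; axes as the dock. Panel 128 mm wide, from 18 to 64 mm high, free in front. Force along dock x: 3 N at first, 5 to 8 N at the click, then a rubber buffer of 6 N/mm from 0.5 mm past it: 12 to 15 N is surely past the click, 22 N too much.
- tray_floor (a point): Centre of the tray's inner floor, 22 mm above the bench; moves with the tray, axes as the dock. Inner floor 102 mm along x by 112 mm along y; side and rear walls 4 mm thick, their rim 22 mm above this floor; front panel rim 42 mm above it.
- screw_box_center (a point): Centre (half-way up) of the loose yellow and blue cardboard box of screws, 0.25 to 0.5 kg, 55 mm along its x, 85 mm along its y, 45 mm high, standing flat on the bench to the left or the right of the dock. Axes along its edges, z up.
- screw_jar: Clear jar of screws with a red lid, 66 mm diameter, 90 mm high, standing loose on the bench on the other side of the dock from the box. Bystander. Origin at the centre of its underside, z up.
- measure: Yellow and black tape measure, 65 x 81 mm, 33 mm high, lying loose on the bench in front of the dock on the right. Bystander. Origin under its centre.

How it is judged:
By the outcome, as a careful person would: the job done as asked, in the order asked, and still so for the second after the job is handed in, with the robot touching nothing.
It also fails if it takes over 67 s, if anything falls off the work surface, if the arm or the gripper's body presses on something with over 40 N, if the wrist force passes 120 N, or if a joint passes its speed limit or range.

## Working session

There is one attempt and no reset: what is moved stays moved. The work goes in short steps, Python scripts to look and compute and a tool call to move; the robot and the scene stay as the last step left them, time stands still between calls to the robot, and variables do not carry over. Pictures are saved under pics/ and viewed, at most 10 in all, crops included, and the job is handed in when it is done.

Besides the shell and the picture viewer there is one more tool, called after "Emit:" as name([rows], argument=value, ...), one row to a line, values as JSON. apply_moves: Moves the arm, as the interface text tells. Its arguments: {"type":"object","properties":{"plan":{"type":"array"}},"required":["plan"]}

```bash
mkdir -p pics; cat > h.py <<'E'
import numpy as np,cv2
from plant import get_obs,get_image,close_job
from scipy.spatial.transform import Rotation as R
def ray(im,uv):
    K=im["K"];k=im["k1"];T=np.array(im["T"])
    p=cv2.undistortPoints(np.array([[uv]],float),np.array(K),np.array([k,0,0,0,0.]))[0,0]
    d=T[:3,:3]@np.array([p[0],p[1],1]);return T[:3,3],d
def onz(im,uv,z):
    o,d=ray(im,uv);return o+d*(z-o[2])/d[2]
def Rt(q):return R.from_quat([q[1],q[2],q[3],q[0]])
def proj(im,P):
    T=np.linalg.inv(np.array(im["T"]));c=T[:3,:3]@np.array(P)+T[:3,3];s=c[:2]/c[2]
    s=s*(1+im["k1"]*(s@s));K=np.array(im["K"]);return K[:2,:2]@s+K[:2,2]
def save(n,f):
    im=get_image(n);cv2.imwrite(f,im["color"][:,:,::-1]);return im
E
python3 - <<'E'
from h import *
for n in("top","side"):
    im=save(n,f"pics/{n}0.png");print(n,im["K"],im["k1"],np.round(im["T"],3))
print(get_obs())
E
```

```text
top [[517.96906202   0.         319.96618956]
 [  0.         517.96906202 192.13520878]
 [  0.           0.           1.        ]] -0.15760508178395904 [[ 2.900e-02 -9.840e-01  1.770e-01  2.920e-01]
 [-1.000e+00 -2.800e-02  5.000e-03 -1.000e-03]
 [ 0.000e+00 -1.780e-01 -9.840e-01  1.114e+00]
 [ 0.000e+00  0.000e+00  0.000e+00  1.000e+00]]
side [[363.46271616   0.         318.2338652 ]
 [  0.         363.46271616 204.25101025]
 [  0.           0.           1.        ]] 0.024114642922169846 [[-0.958 -0.189  0.217  0.274]
 [-0.288  0.609 -0.739  0.609]
 [ 0.008 -0.77  -0.638  0.622]
 [ 0.     0.     0.     1.   ]]
{'time_s': 0.1, 'joints': array([-1.21001106e+00,  8.74268119e-02,  1.75196552e-01,  1.65980037e+00,
       -2.00501950e-05,  1.57078832e+00]), 'qvel': array([ 3.34219162e-04, -1.34771304e-04,  2.13051049e-03,  1.91431734e-03,
       -5.85376696e-05,  7.29729616e-04]), 'joint_efforts': array([ 8.55846133e-05, -5.21559155e+01,  4.65654802e+01,  1.59850053e-02,
       -3.37974973e-05,  2.92357562e-06]), 'eef_pos': array([ 0.19407547, -0.51439641,  0.23063338]), 'orientation': array([-6.05337490e-04,  9.83772417e-01,  1.79419761e-01, -1.20586482e-04]), 'ft_force': array([ 0.2234958 , -0.14146126,  0.06364308]), 'wrist_torque': array([0.01150351, 0.03875552, 0.01588808]), 'gripper_force': 0.0, 'gripper_width': 0.9961759388332236}
```

View pics/top0.png

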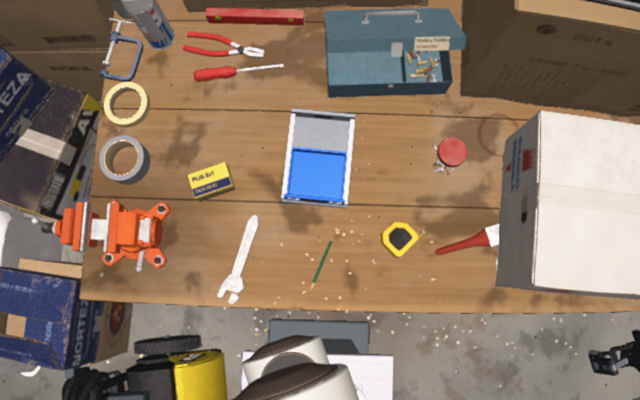

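View pics/side0.png

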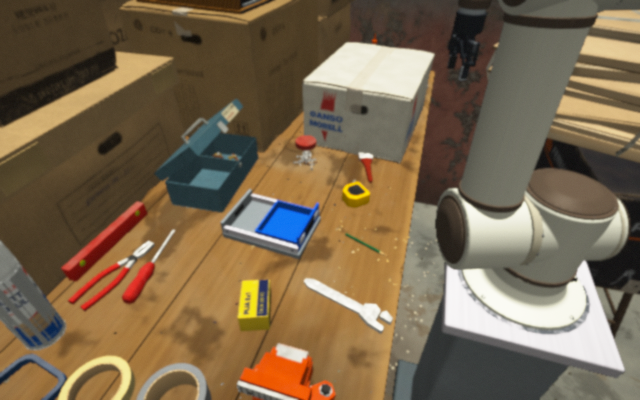

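The top view shows the box at about (210,181), the tray at (317,175), the jar at (452,152) and the tape measure at (400,238). The box is on the left of the dock (+y). Next I'll enlarge that area and measure it.

```bash
cat > m.py <<'E'
from h import *
im=get_image("top");c=im["color"]
cr=cv2.resize(c[100:215,180:365],None,fx=4.3,fy=4.3,interpolation=cv2.INTER_CUBIC);cv2.imwrite("pics/crop1.png",cr[:,:,::-1])
hsv=cv2.cvtColor(c,cv2.COLOR_RGB2HSV)
def big(m,roi):
    z=np.zeros_like(m);x0,y0,x1,y1=roi;z[y0:y1,x0:x1]=m[y0:y1,x0:x1]
    cs=cv2.findContours(z,cv2.RETR_EXTERNAL,cv2.CHAIN_APPROX_NONE)[0];return max(cs,key=cv2.contourArea)
def quad(ct,z):
    P=np.array([onz(im,p[0],z)[:2] for p in ct],np.float32);return cv2.minAreaRect(P),cv2.boxPoints(cv2.minAreaRect(P))
y=cv2.inRange(hsv,(20,110,90),(35,255,255));n=cv2.inRange(hsv,(100,40,15),(150,255,130))
b=cv2.morphologyEx(y|n,cv2.MORPH_CLOSE,np.ones((3,3)))
print("box",quad(big(b,(180,150,245,210)),.045))
bl=cv2.inRange(hsv,(100,150,100),(125,255,255))
ct=big(bl,(270,130,370,215));print("blue px",cv2.boxPoints(cv2.minAreaRect(ct)),quad(ct,.022))
E
python3 m.py
```

```text
box (((0.502238929271698, 0.2374485433101654), (0.062398336827754974, 0.08867563307285309), 20.64257049560547), array([[0.4574121 , 0.2679409 ],
       [0.48867354, 0.18495844],
       [0.54706573, 0.20695618],
       [0.5158043 , 0.28993863]], dtype=float32))
blue px [[284.7951  197.25409]
 [289.3689  146.94263]
 [347.52466 152.22952]
 [342.95087 202.54099]] (((0.5271449089050293, 0.013844825327396393), (0.12491551786661148, 0.11134068667888641), 86.2981948852539), array([[ 0.46755823, -0.04488834],
       [ 0.5786666 , -0.05207691],
       [ 0.58673155,  0.07257798],
       [ 0.4756232 ,  0.07976656]], dtype=float32))
```

View pics/crop1.png

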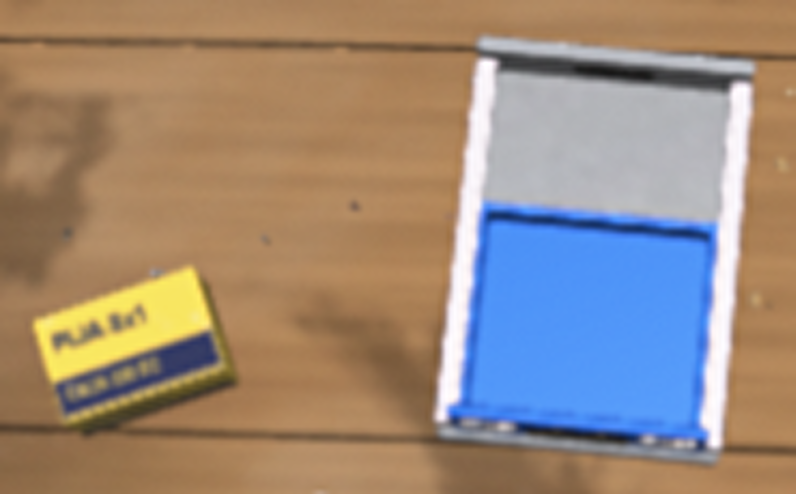

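The crop shows the box's top face with corners near (36,322), (195,267), (218,362) and (60,415). The rails run from (475,60) to (435,420) and from (752,85) to (720,447). The panel's top edge runs from (452,408) to (708,435).

```bash
cat > m2.py <<'E'
from h import *
im=get_image("top")
f=lambda p,z: onz(im,(180+(p[0]+.5)/4.3-.5,100+(p[1]+.5)/4.3-.5),z)[:2]
B=np.array([f(p,.045) for p in((36,322),(195,267),(218,362),(60,415))])
print("box",B.mean(0),[np.linalg.norm(B[i]-B[i-1]) for i in range(4)])
ex=(B[0]+B[1]-B[2]-B[3]);print("yaw",np.arctan2(ex[1],ex[0]), "y-edge yaw",[np.arctan2(*(-(v:=B[i]-B[j])[0],v[1]))for i,j in((0,1),(3,2))])
Lr,Lf,Rr,Rf=[f(p,.035) for p in((473,62),(436,418),(752,85),(720,447))]
a=[np.arctan2(*(u-v)[::-1]) for u,v in((Lr,Lf),(Rr,Rf))];print("dock yaw",a,np.linalg.norm(Lr-Rr))
W=[f(p,.049) for p in((480,40),(755,62))];w=W[0]-W[1];print("rear",W,np.linalg.norm(w),np.arctan2(-w[0],w[1]))
P=[f(p,.064) for p in((452,410),(708,436))];w=P[0]-P[1];print("panel",P,np.linalg.norm(w),np.arctan2(-w[0],w[1]))
yaw=np.mean(a);X=np.array([np.cos(yaw),np.sin(yaw)]);print("origin from rear",np.mean(W,0)-.139*X,"from panel",np.mean(P,0)+.06*X,)
print("lateral of rails mid", (Lr+Rr+Lf+Rf)/4)
E
python3 m2.py
```

```text
box [0.50615491 0.24053743] [np.float64(0.04890382101382343), np.float64(0.08361888264384922), np.float64(0.049769586161322106), np.float64(0.08213997540008684)]
yaw 0.3096379787549282 y-edge yaw [np.float64(0.36650599176389614), np.float64(0.356975127491854)]
dock yaw [np.float64(-0.05844760695735966), np.float64(-0.06849920583271588)] 0.1421031923076504
rear [array([0.66476695, 0.07200061]), array([ 0.65716958, -0.06633352])] 0.13854260127938062 -0.05486529924303721
panel [array([0.4731678 , 0.07692299]), array([ 0.46411044, -0.04583143])] 0.12308810709048923 -0.07365093591645575
origin from rear [0.52224818 0.01165042] from panel [0.52851829 0.01173993]
lateral of rails mid [0.5612455  0.01097515]
```

```bash
cat > go.py <<'E'
from h import *
import sys
x,y,z,yaw,n=map(float,sys.argv[1:6]);n=int(n);o=get_obs()
M=Rt(o["orientation"]).as_matrix();p=o["eef_pos"];cur=np.arctan2(M[1,0],M[0,0])
G=np.column_stack([[np.cos(yaw),np.sin(yaw),0],[np.sin(yaw),-np.cos(yaw),0],[0,0,-1]])
rv=R.from_matrix(M.T@G).as_rotvec();st=rv/n
S=sum((R.from_rotvec(st*k).as_matrix() for k in range(n)))
t=np.linalg.solve(S,M.T@(np.array([x,y,z])-p))
print("pos",p.round(4),"yaw",cur.round(4),"q",o["joints"].round(2),"t",o["time_s"],"F",o["ft_force"].round(1),"w",o["gripper_width"])
print("row x",n,":",(t*100).round(3),st.round(4))
E
python3 go.py .503 .2395 .14 1.93 20
```

```text
pos [ 0.1941 -0.5145  0.2309] yaw 0.3608 q [-1.21  0.09  0.18  1.66 -0.    1.57] t 0.2 F [ 0.4  0.2 -0.6] w 1.0022721590659622
row x 20 : [ 4.51  -0.342  0.455] [-0.     -0.     -0.0785]
```

Emit:
apply_moves([
  [4.51, -0.34, 0.455, 0, 0, -0.0785, -1],
  [4.51, -0.34, 0.455, 0, 0, -0.0785, -1],
  [4.51, -0.34, 0.455, 0, 0, -0.0785, -1],
  [4.51, -0.34, 0.455, 0, 0, -0.0785, -1],
  [4.51, -0.34, 0.455, 0, 0, -0.0785, -1],
  [4.51, -0.34, 0.455, 0, 0, -0.0785, -1],
  [4.51, -0.34, 0.455, 0, 0, -0.0785, -1],
  [4.51, -0.34, 0.455, 0, 0, -0.0785, -1],
  [4.51, -0.34, 0.455, 0, 0, -0.0785, -1],
  [4.51, -0.34, 0.455, 0, 0, -0.0785, -1],
  [4.51, -0.34, 0.455, 0, 0, -0.0785, -1],
  [4.51, -0.34, 0.455, 0, 0, -0.0785, -1],
  [4.51, -0.34, 0.455, 0, 0, -0.0785, -1],
  [4.51, -0.34, 0.455, 0, 0, -0.0785, -1],
  [4.51, -0.34, 0.455, 0, 0, -0.0785, -1],
  [4.51, -0.34, 0.455, 0, 0, -0.0785, -1],
  [4.51, -0.34, 0.455, 0, 0, -0.0785, -1],
  [4.51, -0.34, 0.455, 0, 0, -0.0785, -1],
  [4.51, -0.34, 0.455, 0, 0, -0.0785, -1],
  [4.51, -0.34, 0.455, 0, 0, -0.0785, -1],
])

```text
time_s: 2.7
eef_pos: [0.5026, 0.2406, 0.1399]
orientation: [-0.0, 0.568, 0.823, -0.0]
ft_force: [0.3, 0.1, 0.3]
gripper_width: 0.999
gripper_force: 0.0
```

```bash
python3 go.py .503 .2395 .08 1.93 4; python3 - <<'E'
from h import *
im=get_image("side");cv2.imwrite("pics/s1.png",cv2.resize(im["color"][130:350,170:400],None,fx=2.6,fy=2.6,interpolation=cv2.INTER_CUBIC)[:,:,::-1])
E
```

```text
pos [0.5026 0.2406 0.1399] yaw 1.9334 q [ 0.45  0.09  0.    1.48 -0.    1.65] t 2.7 F [0.3 0.1 0.3] w 0.9989378664661008
row x 4 : [-0.029 -0.     1.498] [-0.      0.      0.0008]
```

View pics/s1.png

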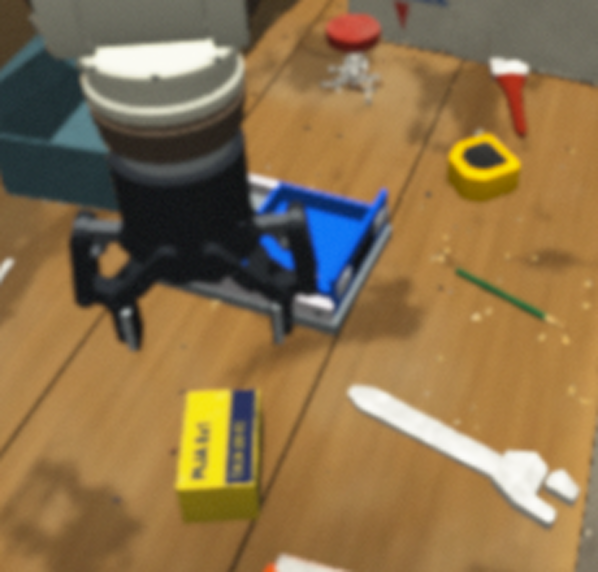

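The crop shows the open fingers above the box. The box's top corners are near (187,393), (257,393), (258,488) and (178,490), which I'll cross-check against the top view.

```bash
python3 - <<'E'
from h import *
im=get_image("side")
B=np.array([onz(im,(170+(u+.5)/2.6-.5,130+(v+.5)/2.6-.5),.045)[:2] for u,v in((190,391),(258,391),(260,487),(179,489))])
print(B.round(4),B.mean(0),[np.linalg.norm(B[i]-B[i-1]).round(4) for i in range(4)])
for i,j in((0,3),(1,2)):
    v=B[j]-B[i];print(np.arctan2(-v[0],v[1]))
E
```

```text
[[0.5453 0.2106]
 [0.4958 0.1955]
 [0.4622 0.2722]
 [0.5151 0.2899]] [0.50459754 0.24206381] [np.float64(0.0849), np.float64(0.0517), np.float64(0.0838), np.float64(0.0558)]
0.3636077255696065
0.41359219822556803
```

Both views agree. Next I descend and grip.

Emit:
apply_moves([
  [0, 0.1, 2, 0, 0, 0, -1],
  [0, 0, 2, 0, 0, 0, -1],
  [0, 0, 2, 0, 0, 0, -1],
  [0, 0, 2, 0, 0, 0, -1],
  [0, 0, 2, 0, 0, 0, -1],
  [0, 0, 1.5, 0, 0, 0, -1],
  [0, 0, 1, 0, 0, 0, -1],
  [0, 0, 0.5, 0, 0, 0, -1],
  [0, 0, 0, 0, 0, 0, 1],
  [0, 0, 0, 0, 0, 0, 1],
  [0, 0, 0, 0, 0, 0, 1],
  [0, 0, 0, 0, 0, 0, 1],
  [0, 0, 0, 0, 0, 0, 1],
  [0, 0, 0, 0, 0, 0, 1],
])

```text
time_s: 4.55
eef_pos: [0.5049, 0.24, 0.0114]
orientation: [0.001, 0.569, 0.822, 0.001]
ft_force: [0.5, 0.2, 5.4]
gripper_width: 0.638
gripper_force: 65.2
```

```bash
python3 go.py .503 .2395 .14 1.93 4
```

```text
pos [0.5049 0.24   0.0114] yaw 1.9309 q [ 0.44  0.13 -0.2   1.24 -0.    1.65] t 4.55 F [0.5 0.2 5.4] w 0.6378806618657096
row x 4 : [ 0.006 -0.044 -3.214] [ 0.0006 -0.      0.0002]
```

Emit:
apply_moves([
  [0, 0, -1, 0, 0, 0, 1],
  [0, 0, -2, 0, 0, 0, 1],
  [0, 0, -2.5, 0, 0, 0, 1],
  [0, 0, -2.5, 0, 0, 0, 1],
  [0, 0, -2, 0, 0, 0, 1],
  [0, 0, -1, 0, 0, 0, 1],
])

```text
time_s: 5.3
eef_pos: [0.5041, 0.2396, 0.1213]
orientation: [0.0, 0.569, 0.822, 0.0]
ft_force: [0.4, 0.0, -3.2]
gripper_width: 0.637
gripper_force: 64.3
```

```bash
python3 go.py .524 .0125 .12 1.508 14; python3 - <<'E'
from h import *
im=get_image("top")
f=lambda p,z: onz(im,(180+(p[0]+.5)/4.3-.5,100+(p[1]+.5)/4.3-.5),z)[:2]
r=[f(p,.044) for p in((485,212),(717,228))];print("rear rim mid inner",np.mean(r,0), "floor rear",np.mean([f(p,.022) for p in((487,235),(713,248))],0))
E
```

```text
pos [0.5041 0.2396 0.1213] yaw 1.9308 q [ 0.44  0.09 -0.03  1.45  0.    1.65] t 5.3 F [ 0.4  0.  -3.2] w 0.6373904281965376
row x 14 : [-1.636 -0.125  0.009] [ 0.     -0.      0.0302]
rear rim mid inner [0.57432165 0.00857095] floor rear [0.56890131 0.00893372]
```

Emit:
apply_moves([
  [-1.64, -0.125, 0, 0, 0, 0.0302, 1],
  [-1.64, -0.125, 0, 0, 0, 0.0302, 1],
  [-1.64, -0.125, 0, 0, 0, 0.0302, 1],
  [-1.64, -0.125, 0, 0, 0, 0.0302, 1],
  [-1.64, -0.125, 0, 0, 0, 0.0302, 1],
  [-1.64, -0.125, 0, 0, 0, 0.0302, 1],
  [-1.64, -0.125, 0, 0, 0, 0.0302, 1],
  [-1.64, -0.125, 0, 0, 0, 0.0302, 1],
  [-1.64, -0.125, 0, 0, 0, 0.0302, 1],
  [-1.64, -0.125, 0, 0, 0, 0.0302, 1],
  [-1.64, -0.125, 0, 0, 0, 0.0302, 1],
  [-1.64, -0.125, 0, 0, 0, 0.0302, 1],
  [-1.64, -0.125, 0, 0, 0, 0.0302, 1],
  [-1.64, -0.125, 0, 0, 0, 0.0302, 1],
  [0, 0, 2, 0, 0, 0, 1],
  [0, 0, 1.5, 0, 0, 0, 1],
])

```text
time_s: 7.35
eef_pos: [0.5238, 0.0113, 0.0845]
orientation: [-0.0, 0.729, 0.684, -0.0]
ft_force: [-0.3, 0.9, -3.5]
gripper_width: 0.634
gripper_force: 64.4
```

```bash
python3 go.py .523 .0125 .036 1.508 4; python3 - <<'E'
from h import *
im=get_image("side");cv2.imwrite("pics/s2.png",cv2.resize(im["color"][150:270,200:350],None,fx=5,fy=5,interpolation=cv2.INTER_CUBIC)[:,:,::-1])
E
```

```text
pos [0.5238 0.0113 0.0845] yaw 1.5068 q [ 0.02  0.02 -0.18  1.37  0.    1.66] t 7.35 F [-0.3  0.9 -3.5] w 0.6340119548435795
row x 4 : [ 0.03  -0.023  1.213] [-0.0001  0.     -0.0003]
```

View pics/s2.png

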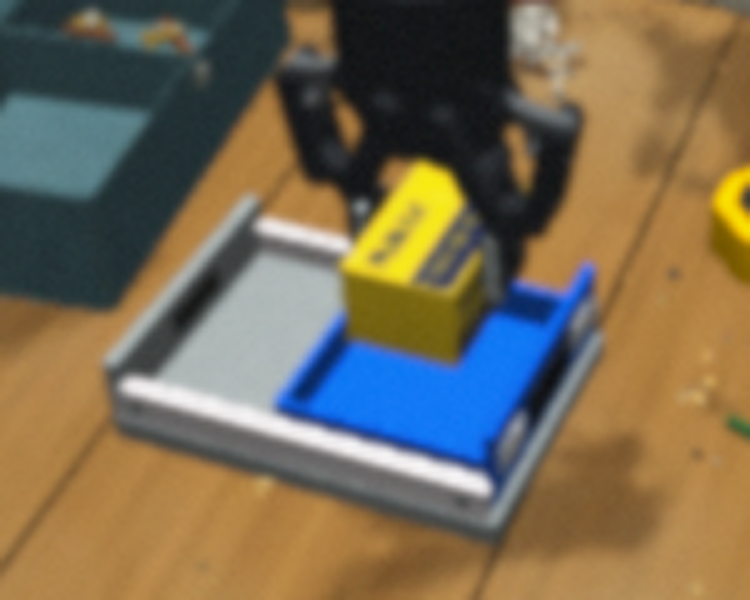

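The box hangs level over the tray. The panel's top corners are at about (590,265) and (490,440) in the crop, so I'll check the tray's centre from this view.

```bash
python3 - <<'E'
from h import *
im=get_image("side")
f=lambda p,z: onz(im,(200+(p[0]+.5)/5-.5,150+(p[1]+.5)/5-.5),z)[:2]
a,b=f((591,265),.064),f((488,440),.064);print("panel",a,b,(a+b)/2,np.linalg.norm(a-b),np.arctan2(-(b-a)[0],(b-a)[1]))
c=f((123,381),.035);d=f((492,492),.035);print("left rail",c,d,np.linalg.norm(c-d),np.arctan2(*(c-d)[::-1]))
e=f((250,198),.049);g=f((108,365),.049);print("rear",e,g,(e+g)/2)
E
```

```text
panel [ 0.4666245  -0.04278359] [0.47474485 0.08471542] [0.47068468 0.02096592] 0.12775733552440208 -0.06360359738767579
left rail [0.66198618 0.07099527] [0.4727757  0.08753935] 0.1899323893115611 -0.08721565127302187
rear [ 0.65639109 -0.06020067] [0.66452465 0.07611056] [0.66045787 0.00795494]
```

Emit:
apply_moves([
  [0.25, 0, 1, 0, 0, 0, 1],
  [0, 0, 1, 0, 0, 0, 1],
  [0, 0, 1, 0, 0, 0, 1],
  [0, 0, 1, 0, 0, 0, 1],
  [0, 0, 0.5, 0, 0, 0, 1],
  [0, 0, 0.4, 0, 0, 0, 1],
  [0, 0, 0, 0, 0, 0, 1],
])

```text
time_s: 8.32
eef_pos: [0.5242, 0.0144, 0.0361]
orientation: [-0.0, 0.729, 0.685, -0.0]
ft_force: [-0.2, 0.3, -2.3]
gripper_width: 0.633
gripper_force: 64.3
```

Emit:
apply_moves([
  [0, 0, 0.15, 0, 0, 0, 1],
  [0, 0, 0.1, 0, 0, 0, 1],
  [0, 0, 0, 0, 0, 0, 1],
])

```text
time_s: 8.7
eef_pos: [0.5243, 0.0144, 0.0338]
orientation: [0.0, 0.729, 0.685, 0.0]
ft_force: [0.5, 0.1, -3.0]
gripper_width: 0.631
gripper_force: 64.3
```

Emit:
apply_moves([
  [0, 0, 0.1, 0, 0, 0, 1],
  [0, 0, 0, 0, 0, 0, -0.4],
  [0, 0, 0, 0, 0, 0, -0.4],
  [0, 0, 0, 0, 0, 0, -0.4],
  [0, 0, 0, 0, 0, 0, -0.4],
])

```text
time_s: 9.32
eef_pos: [0.5243, 0.0144, 0.0328]
orientation: [0.0, 0.729, 0.685, 0.0]
ft_force: [-0.7, 0.2, -0.1]
gripper_width: 0.7
gripper_force: 0.0
```

Emit:
apply_moves([
  [0, 0, -1, 0, 0, 0, -0.4],
  [0, 0, -1.5, 0, 0, 0, -0.4],
  [0, 0, -2, 0, 0, 0, -0.4],
  [0, 0, -2.5, 0, 0, 0, -0.4],
  [0, 0, -2.5, 0, 0, 0, -0.4],
  [0, 0, -1, 0, 0, 0, 0],
])

```text
time_s: 10.07
eef_pos: [0.5251, 0.0144, 0.1403]
orientation: [0.001, 0.729, 0.685, 0.001]
ft_force: [0.5, -0.0, -0.7]
gripper_width: 0.508
gripper_force: 0.0
```

```bash
python3 go.py .415 .021 .138 3.079 12; python3 - <<'E'
from h import *
im=get_image("side");cv2.imwrite("pics/s3.png",cv2.resize(im["color"][150:270,200:350],None,fx=5,fy=5,interpolation=cv2.INTER_CUBIC)[:,:,::-1])
E
```

```text
pos [0.5251 0.0144 0.1403] yaw 1.508 q [ 0.03  0.01 -0.08  1.48  0.    1.66] t 10.075 F [ 0.5 -0.  -0.7] w 0.5080493982455747
row x 12 : [ 0.67  -0.769  0.018] [ 0.0002  0.0002 -0.1309]
```

View pics/s3.png

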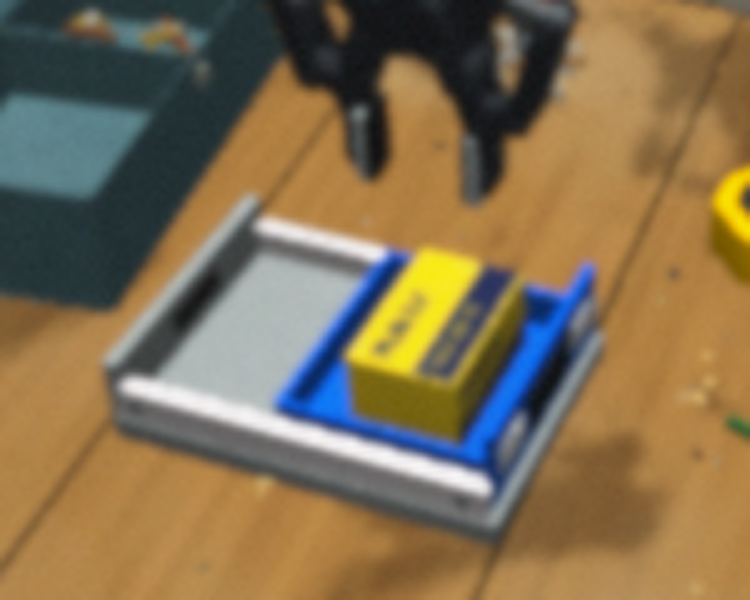

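The box stands flat in the tray, with its top centred near (435,315). Next I turn the hand, shut it and go to a point in front of the panel.

Emit:
apply_moves([
  [0.67, -0.77, 0, 0, 0, -0.131, 1],
  [0.67, -0.77, 0, 0, 0, -0.131, 1],
  [0.67, -0.77, 0, 0, 0, -0.131, 1],
  [0.67, -0.77, 0, 0, 0, -0.131, 1],
  [0.67, -0.77, 0, 0, 0, -0.131, 1],
  [0.67, -0.77, 0, 0, 0, -0.131, 1],
  [0.67, -0.77, 0, 0, 0, -0.131, 1],
  [0.67, -0.77, 0, 0, 0, -0.131, 1],
  [0.67, -0.77, 0, 0, 0, -0.131, 1],
  [0.67, -0.77, 0, 0, 0, -0.131, 1],
  [0.67, -0.77, 0, 0, 0, -0.131, 1],
  [0.67, -0.77, 0, 0, 0, -0.131, 1],
  [0, 0, 2.5, 0, 0, 0, 1],
  [0, 0, 2.5, 0, 0, 0, 1],
  [0, 0, 2.5, 0, 0, 0, 1],
  [0, 0, 2, 0, 0, 0, 1],
  [0, 0, 1, 0, 0, 0, 1],
  [0, 0, 0, 0, 0, 0, 1],
])

```text
time_s: 12.38
eef_pos: [0.4136, 0.0208, 0.0323]
orientation: [-0.001, 0.031, 1.0, -0.0]
ft_force: [0.0, 0.1, 0.3]
gripper_width: 0.001
gripper_force: 0.0
```

```bash
python3 go.py .45 .0193 .034 3.079 5
```

```text
pos [0.4136 0.0208 0.0323] yaw 3.08 q [ 0.05 -0.23 -0.5   1.29 -0.    0.11] t 12.375 F [0.  0.1 0.3] w 0.001323819491732415
row x 5 : [-0.728  0.015 -0.035] [-0.     -0.0002  0.0002]
```

Emit:
apply_moves([
  [-0.7, 0, 0, 0, 0, 0, 1],
  [-0.7, 0, 0, 0, 0, 0, 1],
  [-0.7, 0, -0.1, 0, 0, 0, 1],
  [-0.4, 0, 0, 0, 0, 0, 1],
  [-0.4, 0, 0, 0, 0, 0, 1],
  [-0.4, 0, 0, 0, 0, 0, 1],
  [-0.4, 0, 0, 0, 0, 0, 1],
  [-0.4, 0, 0, 0, 0, 0, 1],
  [-0.4, 0, 0, 0, 0, 0, 1],
  [0, 0, 0, 0, 0, 0, 1],
])

```text
time_s: 13.62
eef_pos: [0.4589, 0.018, 0.0337]
orientation: [-0.0, 0.031, 1.0, -0.0]
ft_force: [-3.7, 0.1, 2.3]
gripper_width: -0.001
gripper_force: 1.5
```

Emit:
apply_moves([
  [-0.4, 0, 0, 0, 0, 0, 1],
  [-0.4, 0, 0, 0, 0, 0, 1],
  [-0.4, 0, 0, 0, 0, 0, 1],
  [-0.3, 0, 0, 0, 0, 0, 1],
  [0, 0, 0, 0, 0, 0, 1],
])

```text
time_s: 14.25
eef_pos: [0.4742, 0.017, 0.0337]
orientation: [-0.0, 0.031, 1.0, -0.0]
ft_force: [-4.4, -1.6, 0.7]
gripper_width: -0.002
gripper_force: 1.9
```

Emit:
apply_moves([
  [-0.2, 0, 0, 0, 0, 0, 1],
  [-0.2, 0, 0, 0, 0, 0, 1],
  [0, 0, 0, 0, 0, 0, 1],
])

```text
time_s: 14.62
eef_pos: [0.4779, 0.0168, 0.0337]
orientation: [-0.0, 0.031, 1.0, -0.0]
ft_force: [-3.9, -1.4, 0.9]
gripper_width: 0.001
gripper_force: 2.0
```

Emit:
apply_moves([
  [-0.15, 0, 0, 0, 0, 0, 1],
  [0, 0, 0, 0, 0, 0, 1],
])

```text
time_s: 14.88
eef_pos: [0.4793, 0.0167, 0.0337]
orientation: [-0.0, 0.031, 1.0, -0.0]
ft_force: [-4.6, -2.0, 1.3]
gripper_width: 0.002
gripper_force: 2.1
```

Emit:
apply_moves([
  [-0.15, 0, 0, 0, 0, 0, 1],
  [0, 0, 0, 0, 0, 0, 1],
])

```text
time_s: 15.12
eef_pos: [0.4808, 0.0166, 0.0337]
orientation: [-0.0, 0.031, 1.0, -0.0]
ft_force: [-5.1, -2.6, 1.0]
gripper_width: 0.0
gripper_force: 2.2
```

Emit:
apply_moves([
  [-0.13, 0, 0, 0, 0, 0, 1],
  [0, 0, 0, 0, 0, 0, 1],
])

```text
time_s: 15.38
eef_pos: [0.4821, 0.0165, 0.0337]
orientation: [-0.0, 0.031, 1.0, -0.0]
ft_force: [-4.8, -2.6, 0.4]
gripper_width: -0.002
gripper_force: 2.3
```

Emit:
apply_moves([
  [-0.15, 0, 0, 0, 0, 0, 1],
  [0, 0, 0, 0, 0, 0, 1],
])

```text
time_s: 15.62
eef_pos: [0.4836, 0.0164, 0.0337]
orientation: [-0.0, 0.031, 1.0, -0.0]
ft_force: [-4.7, -1.8, 1.1]
gripper_width: 0.001
gripper_force: 2.3
```

Emit:
apply_moves([
  [-0.15, 0, 0, 0, 0, 0, 1],
  [0, 0, 0, 0, 0, 0, 1],
])

```text
time_s: 15.88
eef_pos: [0.485, 0.0163, 0.0337]
orientation: [-0.0, 0.031, 1.0, -0.0]
ft_force: [-5.3, -2.6, 2.0]
gripper_width: 0.002
gripper_force: 2.4
```

Emit:
apply_moves([
  [-0.15, 0, 0, 0, 0, 0, 1],
  [0, 0, 0, 0, 0, 0, 1],
])

```text
time_s: 16.12
eef_pos: [0.4865, 0.0162, 0.0337]
orientation: [-0.0, 0.031, 1.0, -0.0]
ft_force: [-4.7, -2.4, 1.1]
gripper_width: -0.003
gripper_force: 2.5
```

Emit:
apply_moves([
  [-0.15, 0, 0, 0, 0, 0, 1],
  [0, 0, 0, 0, 0, 0, 1],
])

```text
time_s: 16.38
eef_pos: [0.488, 0.0161, 0.0337]
orientation: [-0.0, 0.031, 1.0, -0.0]
ft_force: [-5.1, -2.2, 1.5]
gripper_width: -0.001
gripper_force: 2.6
```

Emit:
apply_moves([
  [-0.15, 0, 0, 0, 0, 0, 1],
  [0, 0, 0, 0, 0, 0, 1],
])

```text
time_s: 16.62
eef_pos: [0.4894, 0.016, 0.0337]
orientation: [-0.0, 0.031, 1.0, -0.0]
ft_force: [-5.8, -1.3, 1.5]
gripper_width: 0.0
gripper_force: 2.7
```

Emit:
apply_moves([
  [-0.15, 0, 0, 0, 0, 0, 1],
  [0, 0, 0, 0, 0, 0, 1],
])

```text
time_s: 16.88
eef_pos: [0.4909, 0.0159, 0.0337]
orientation: [-0.0, 0.031, 1.0, -0.0]
ft_force: [-5.9, -2.5, 1.5]
gripper_width: 0.001
gripper_force: 2.8
```

Emit:
apply_moves([
  [-0.13, 0, 0, 0, 0, 0, 1],
  [0, 0, 0, 0, 0, 0, 1],
])

```text
time_s: 17.12
eef_pos: [0.4921, 0.0158, 0.0337]
orientation: [-0.0, 0.031, 1.0, -0.0]
ft_force: [-6.7, -2.7, 2.3]
gripper_width: 0.007
gripper_force: 2.9
```

Emit:
apply_moves([
  [-0.13, 0, 0, 0, 0, 0, 1],
  [0, 0, 0, 0, 0, 0, 1],
])

```text
time_s: 17.38
eef_pos: [0.4934, 0.0158, 0.0337]
orientation: [-0.0, 0.031, 1.0, -0.0]
ft_force: [-6.3, -2.0, 1.2]
gripper_width: 0.003
gripper_force: 3.0
```

Emit:
apply_moves([
  [-0.13, 0, 0, 0, 0, 0, 1],
  [0, 0, 0, 0, 0, 0, 1],
])

```text
time_s: 17.62
eef_pos: [0.4947, 0.0157, 0.0337]
orientation: [-0.0, 0.031, 1.0, -0.0]
ft_force: [-5.4, -1.6, 2.2]
gripper_width: -0.003
gripper_force: 3.1
```

Emit:
apply_moves([
  [-0.13, 0, 0, 0, 0, 0, 1],
  [0, 0, 0, 0, 0, 0, 1],
])

```text
time_s: 17.88
eef_pos: [0.4959, 0.0156, 0.0337]
orientation: [-0.0, 0.031, 1.0, -0.0]
ft_force: [-6.2, -1.8, 2.1]
gripper_width: -0.0
gripper_force: 3.2
```

Emit:
apply_moves([
  [-0.13, 0, 0, 0, 0, 0, 1],
  [0, 0, 0, 0, 0, 0, 1],
])

```text
time_s: 18.12
eef_pos: [0.4972, 0.0155, 0.0337]
orientation: [-0.001, 0.031, 1.0, -0.0]
ft_force: [-8.0, -2.6, 2.8]
gripper_width: 0.0
gripper_force: 3.4
```

Emit:
apply_moves([
  [-0.06, 0, 0, 0, 0, 0, 1],
  [0, 0, 0, 0, 0, 0, 1],
])

```text
time_s: 18.38
eef_pos: [0.4977, 0.0154, 0.0337]
orientation: [-0.001, 0.031, 1.0, -0.0]
ft_force: [-6.9, -2.7, 1.7]
gripper_width: -0.001
gripper_force: 3.5
```

Emit:
apply_moves([
  [-0.1, 0, 0, 0, 0, 0, 1],
  [0, 0, 0, 0, 0, 0, 1],
])

```text
time_s: 18.62
eef_pos: [0.4988, 0.0154, 0.0337]
orientation: [-0.001, 0.031, 1.0, -0.0]
ft_force: [-6.9, -2.5, 3.1]
gripper_width: -0.003
gripper_force: 3.3
```

Emit:
apply_moves([
  [-0.1, 0, 0, 0, 0, 0, 1],
  [0, 0, 0, 0, 0, 0, 1],
])

```text
time_s: 18.88
eef_pos: [0.4998, 0.0153, 0.0337]
orientation: [-0.0, 0.031, 1.0, -0.0]
ft_force: [-6.2, -3.3, 2.4]
gripper_width: 0.001
gripper_force: 3.1
```

Emit:
apply_moves([
  [-0.1, 0, 0, 0, 0, 0, 1],
  [0, 0, 0, 0, 0, 0, 1],
])

```text
time_s: 19.12
eef_pos: [0.5009, 0.0152, 0.0337]
orientation: [-0.0, 0.031, 1.0, -0.0]
ft_force: [-6.7, -1.8, 2.0]
gripper_width: -0.002
gripper_force: 2.8
```

Emit:
apply_moves([
  [-0.1, 0, 0, 0, 0, 0, 1],
  [0, 0, 0, 0, 0, 0, 1],
])

```text
time_s: 19.38
eef_pos: [0.502, 0.0151, 0.0337]
orientation: [-0.0, 0.031, 1.0, -0.0]
ft_force: [-5.5, -3.1, 1.6]
gripper_width: 0.001
gripper_force: 2.6
```

Emit:
apply_moves([
  [-0.1, 0, 0, 0, 0, 0, 1],
  [0, 0, 0, 0, 0, 0, 1],
])

```text
time_s: 19.62
eef_pos: [0.5031, 0.0151, 0.0337]
orientation: [-0.0, 0.031, 1.0, -0.0]
ft_force: [-4.7, -3.1, 0.3]
gripper_width: 0.002
gripper_force: 2.2
```

Emit:
apply_moves([
  [-0.08, 0, 0, 0, 0, 0, 1],
  [0, 0, 0, 0, 0, 0, 1],
])

```text
time_s: 19.88
eef_pos: [0.5038, 0.0151, 0.0337]
orientation: [-0.0, 0.031, 1.0, -0.0]
ft_force: [-6.7, -2.0, 1.4]
gripper_width: 0.001
gripper_force: 2.9
```

Emit:
apply_moves([
  [-0.07, 0, 0, 0, 0, 0, 1],
  [0, 0, 0, 0, 0, 0, 1],
])

```text
time_s: 20.12
eef_pos: [0.5044, 0.015, 0.0337]
orientation: [-0.0, 0.031, 1.0, -0.0]
ft_force: [-6.2, -3.3, 2.6]
gripper_width: 0.001
gripper_force: 2.9
```

Emit:
apply_moves([
  [-0.08, 0, 0, 0, 0, 0, 1],
  [0, 0, 0, 0, 0, 0, 1],
])

```text
time_s: 20.38
eef_pos: [0.5052, 0.015, 0.0337]
orientation: [-0.0, 0.031, 1.0, -0.0]
ft_force: [-6.7, -2.4, 1.3]
gripper_width: 0.002
gripper_force: 2.9
```

Emit:
apply_moves([
  [-0.1, 0, 0, 0, 0, 0, 1],
  [0, 0, 0, 0, 0, 0, 1],
])

```text
time_s: 20.62
eef_pos: [0.5059, 0.0149, 0.0337]
orientation: [-0.001, 0.031, 1.0, -0.0]
ft_force: [-7.5, -2.2, 3.3]
gripper_width: 0.003
gripper_force: 3.9
```

Emit:
apply_moves([
  [-0.08, 0, 0, 0, 0, 0, 1],
  [0, 0, 0, 0, 0, 0, 1],
])

```text
time_s: 20.88
eef_pos: [0.5063, 0.0149, 0.0337]
orientation: [-0.001, 0.031, 1.0, -0.0]
ft_force: [-9.8, -3.1, 5.0]
gripper_width: -0.002
gripper_force: 4.9
```

Emit:
apply_moves([
  [-0.08, 0, 0, 0, 0, 0, 1],
  [0, 0, 0, 0, 0, 0, 1],
])

```text
time_s: 21.12
eef_pos: [0.5068, 0.0148, 0.0337]
orientation: [-0.001, 0.031, 1.0, -0.0]
ft_force: [-11.8, -2.7, 6.3]
gripper_width: 0.001
gripper_force: 5.9
```

Emit:
apply_moves([
  [-0.04, 0, 0, 0, 0, 0, 1],
  [0, 0, 0, 0, 0, 0, 1],
])

```text
time_s: 21.38
eef_pos: [0.507, 0.0148, 0.0337]
orientation: [-0.002, 0.031, 1.0, -0.0]
ft_force: [-12.9, -1.8, 6.9]
gripper_width: -0.002
gripper_force: 6.4
```

Emit:
apply_moves([
  [0.2, 0, 0, 0, 0, 0, 1],
  [0.2, 0, 0, 0, 0, 0, 1],
  [0.2, 0, 0, 0, 0, 0, 1],
  [0.2, 0, 0, 0, 0, 0, 1],
  [0.3, 0, 0, 0, 0, 0, 1],
  [0.4, 0, 0, 0, 0, 0, 1],
  [0.5, 0, 0, 0, 0, 0, 1],
  [0, 0, 0, 0, 0, 0, 1],
])

```text
time_s: 22.38
eef_pos: [0.4886, 0.0163, 0.034]
orientation: [0.0, 0.031, 1.0, 0.0]
ft_force: [0.1, -0.5, -0.5]
gripper_width: -0.003
gripper_force: 0.0
```

Emit:
apply_moves([
  [1.5, 0, 0, 0, 0, 0, 1],
  [2, 0, 0, 0, 0, 0, 1],
  [2, 0, 0, 0, 0, 0, 1],
  [2, 0, 0, 0, 0, 0, 1],
  [1, 0, -2, 0, 0, 0, 1],
  [0, 0, -3, 0, 0, 0, 1],
  [0, 0, -3, 0, 0, 0, 1],
  [0, 0, 0, 0, 0, 0, 1],
  [0, 0, 0, 0, 0, 0, 1],
  [0, 0, 0, 0, 0, 0, 1],
  [0, 0, 0, 0, 0, 0, 1],
])

```text
time_s: 23.75
eef_pos: [0.4034, 0.0214, 0.113]
orientation: [-0.001, 0.031, 1.0, -0.0]
ft_force: [-0.2, -0.7, 0.6]
gripper_width: 0.003
gripper_force: 0.0
```

```bash
python3 - <<'E'
from h import *
im=save("side","pics/s4.png")
E
```

```text
(no output)
```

View pics/s4.png

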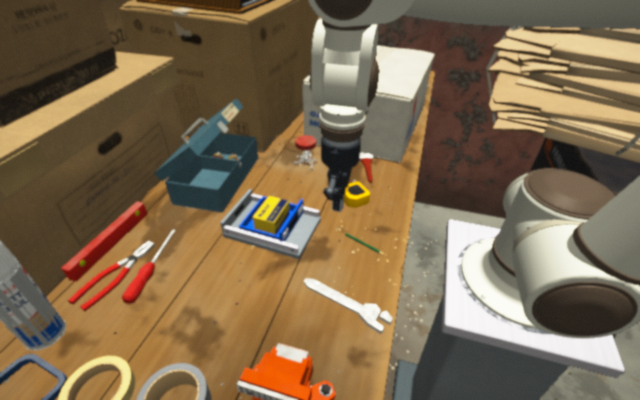

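The tray, at about (268,215), stays latched near the dock's rear wall with the box in it. The hand is clear of it, and the jar (306,150) and tape measure (355,192) haven't moved. I'm handing the job in.

```bash
python3 -c "
from plant import close_job;print(close_job())"
```

```text
the job is handed in; nothing more can be done
None
```

The box of screws is in the blue tray and the tray stayed latched in its dock by itself after a press of about 13 N; the jar and tape measure were left untouched, and the job was handed in at about 24 s.

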